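# Turn the model ship to its mark and lock the building turntable

### The job

The model ship has to be turned on its building turntable for the next job. First stand the glue bottle, which is in the way of the bowsprit, upright in the blue glue tray; then swing the turntable's red-knobbed brake handle fully open, turn the model by pushing its aluminium uprights (never press on the delicate hull) until the red mark on the disc lines up with the brass pointer, and swing the brake handle fully closed again so the model is locked there. Leave the other things on the bench where they are.

Things in the scene. Friction and masses are not known exactly. Their poses are not given: they have to be found in the camera images.
- stand: Round grey base of the building turntable, fixed to the bench, 216 mm across; origin on the turntable's axis at bench height. Its plywood disc, graduated in black, is 210 mm across, top 30 mm above the bench. The model has to turn clockwise seen from above by 1.1 to 1.85 rad; the glue bottle stands in the bowsprit's way.
- hull: Delicate model hull without masts, fixed on the disc; do not press on it. Origin on the axis, 30 mm above the bench; x along the keel to the bow, y to its left. 216 mm long, 54 mm wide, rail 80 to 95 mm above the bench; its thin bowsprit reaches 175 mm from the axis at 80 to 95 mm above the bench.
- turntable (a joint): Angle of the disc in rad: 0 when the red mark is at the brass pointer, growing counter-clockwise seen from above; no stops. With the brake open it turns lightly (about 0.12 N m) and stays where it is left; the closed brake holds it against about 1 N m.
- mark (a point): Middle of the red painted line (36 x 6 mm, radial) on the plywood disc, on the hull's left side abreast of midships; this point is 96 mm from the axis, 30 mm above the bench. It turns with the disc.
- pointer_tip (a point): Tip of the fixed brass pointer on the grey base, which reaches over the disc's rim; this point is 96 mm from the axis, 32 mm above the bench (top of the pointer 35 mm).
- upright_bow_left (a point): One of four aluminium uprights on the disc that hold the hull; push here. Each is a flat plate across the hull: 5 mm thick along the keel, reaching from 30 to 60 mm off the keel line, from the disc to 115 mm above the bench. They stand at x = +52 or -52 mm in hull. This point: at the top, 52 mm towards the bow, 50 mm left of the keel line.
- upright_bow_right (a point): Upright 52 mm towards the bow, on the right; point 50 mm off the keel line, at the top.
- upright_stern_left (a point): Upright 52 mm towards the stern, on the left; point 50 mm off the keel line, at the top.
- upright_stern_right (a point): Upright 52 mm towards the stern, on the right; point 50 mm off the keel line, at the top.
- brake (a joint): Angle of the brake handle in rad: 0 = closed stop (locked, as it starts), 1.571 = open stop (free); opens counter-clockwise seen from above. Stays where it is left; 0.2 to 0.3 N m to move (3 to 5 N at the knob). It grips the disc from about 0.5 rad down.
- brake_handle (a point): Centre of the upright red knob (20 mm diameter, from 52 to 79 mm above the bench, this point at 65 mm) at the end of the dark steel brake handle, 70 mm from the handle's pivot. It can be pushed sideways.
- brake_pivot (a point): Vertical pivot axis of the brake handle, fixed to the base outside the disc's rim, 66 mm above the bench; the hub is 26 mm across.
- bottle_mid (a point): Half-way up the white glue bottle with yellow label and orange nozzle: 46 mm diameter up to 70 mm, 100 mm tall in all; this point is 50 mm above its underside. Loose, about 0.12 kg, standing on the bench beside the turntable; z is up its axis.
- tray: Blue glue tray, fixed, 180 x 130 mm, wall 5 mm thick and 22 mm high, floor 5 mm above the bench; origin at the centre of its underside, x along its length. The paint jar stands in its +x half, the -x half is free. It is on the left or on the right of the bench.
- fittings_box: Wooden divided box of ship's fittings, fixed, 170 x 120 x 30 mm; origin at the centre of its underside. Not the glue tray: it takes the other side of the bench.
- paint_jar: Bystander, leave it where it is: small green paint jar with a black lid standing in the glue tray; 38 mm wide, 42 mm tall; origin at the centre of its underside.
- yellow_reel: Bystander, leave it where it is: standing yellow thread reel, 38 mm wide, 50 mm tall; origin at the centre of its underside.
- black_reel: Bystander, leave it where it is: standing black thread reel, 46 mm wide, 70 mm tall; origin at the centre of its underside.
- pliers: Bystander, leave it where it is: orange and yellow handled pliers lying flat, 155 mm long, 17 mm high; origin under their joint, jaws to +x.
- knife: Bystander, leave it where it is: closed orange and black utility knife lying flat, 120 mm long, 18 mm high; origin at the centre of its underside.
- sanding_block: Bystander, leave it where it is: cork sanding block with a red underside, 75 x 45 x 30 mm; origin at the centre of its underside.
- mug: Bystander, leave it where it is: dark blue mug, 78 mm wide, 88 mm tall, handle on its own +y side; origin at the centre of its underside.

How it is judged:
By the outcome, as a careful person would: the job done as asked, in the order asked, and still so for the second after the job is handed in, with the robot touching nothing.
It also fails if it takes over 72 s, if anything falls off the work surface, if the arm or the gripper's body presses on something with over 40 N, if the wrist force passes 120 N, or if a joint passes its speed limit or range.

### The arm

A 7-joint arm with a two-finger parallel gripper is mounted at the origin on the work surface. World frame = base frame: x ahead of the robot, y to its left, z up, the work surface at z = 0. Lengths are in m, angles in rad, forces in N, time in s.
With the tool pointing down it reaches from about 0.425 to 0.875 m from the base axis. Payload 4.7 kg.
Tool frame: the origin (TCP) lies on the centre line of the jaws, within the pads' length; the fingertips stand 22 mm ahead of it and the grasp point (between the pads) lies 3 mm ahead of it (ctrl.tcp_to_tips is the z of the fingertips in the tool frame, in m); z points along the fingers, y is the direction in which the jaws open and shut (so a half turn about z gives the same grasp; the last joint's range is limited). The gripper opens to 87 mm and grips with 3 to 60 N. Pads are 19 mm wide; open, the fingers measure 117 mm over their backs; the gripper's body (75 mm by 190 mm) begins 51 mm behind the grasp point.
Start: joints at [1.272, 0.321, -0.07, 1.45, 0.023, 1.371, -0.057], TCP at [0.2, -0.618, 0.245] pointing down, gripper open.
Joint ranges: [-2.86, 2.86], [-0.3, 2.09], [-1.38, 1.24], [0.06, 2.45], [-1.56, 4.7], [0.09, 2.05], [-2.69, 2.69]. Speed limits (rad/s): [2.57, 2.57, 3.14, 3.14, 3.14, 3.14, 3.14].

### API

Orientations are given as a rotation vector (axis times angle).
In Python, from bench import ctrl, cams gives the robot as it stands.
- The arm moves only by the tool move_arm, never from a script. Its argument "deltas" is a list of rows, each an object with "linear": the shift along the tool's x, y, z as a fraction of full scale, a list of three; "turn": the turn, a rotation vector about the tool's x, y, z as a fraction of full scale, a list of three; "claw": the closure, from 0 (fully open) to 1 (shut). In form: [{"linear": [tx, ty, tz], "turn": [wx, wy, wz], "claw": claw}, ...]. A call has 1 to 20 rows; each row shifts and turns the commanded pose from where the row before left it, along the tool's axes as they then stand; what a row does not reach is not made up. Full scale, the value 1, is 0.03 m for a shift and 4 degrees for a turn. A row lasts 1/12 s, in which the tool goes at most 41.7 mm and 7.16 degrees, less where a joint would pass 70% of its speed; a pose out of reach is approached as far as the arm can. A call with a number of a shift or a turn outside -1 to 1 is refused whole. A call with a gripper value outside its range is refused whole. The fingers move at their own pace and stop on an object; "grip_force" is the grip in N (left out, the last holds). Time passes only in rows, so rows that do not move let the fingers close. It gives the time, the measured TCP pose, the force and the opening at its end, in the units of the state.
- ctrl.get_state(): the state, without advancing time (a new reading comes with each control period).
- cams.get_image(name): name is "side" or "top"; returns a dict with "image" (384x512x3 uint8, red, green, blue), "K" (3x3 intrinsics, pixels), "world_from_camera" (4x4, takes a point from camera to world coordinates). Camera axes: x right, y down, z forward; pixel columns grow to the right and rows downward; lengths in m; the calibration is good to about 2 mm. A picture is of the moment at which its call begins. There is no depth.
- ctrl.close_job(): hands the job in, once; it reports no verdict.
The state is a dict: "time": time; "joint_positions": joint angles; "qd": joint speeds; "joint_torque": joint torques, N m; "position": TCP position; "tool_rot": TCP orientation; "ft_force": force on the tool from outside, world axes, zero at the start; "torque": the same for the moment, N m; "grip_width": opening from 0.0 (shut) to 1.0 (fully open).
Only numpy, scipy, OpenCV 4.12 (cv2) and the standard library are available. Lean on these libraries where they do the work, as an engineer would, in place of code of your own. Each camera call takes 0.05 s, during which the arm holds its last target. There are 200 camera calls.

## Working session

There is one attempt and no reset: what is moved stays moved. The work goes in short steps, Python scripts to look and compute and a tool call to move; the robot and the scene stay as the last step left them, time stands still between calls to the robot, and variables do not carry over. Pictures are saved under pics/ and viewed, about 8 in all and at most 12, crops included, and the job is handed in when it is done.

Besides the shell and the picture viewer there is one more tool, called after "Request:" by a JSON object that holds its "op" and its "data". move_arm: Moves the arm, as the interface text tells. Shift numbers are shares of 0.03 m and turn numbers shares of 4 degrees, none past 1 either way. Its arguments: {"type":"object","properties":{"deltas":{"type":"array"},"grip_force":{"type":"number"}},"required":["deltas"]}

```bash
mkdir -p pics; ls; python3 - <<'E'
from bench import ctrl,cams
import cv2,numpy as np
s=ctrl.get_state();print({k:np.round(v,3).tolist() for k,v in s.items()})
for n in("top","side"):
    d=cams.get_image(n);cv2.imwrite(f"pics/{n}0.png",d["image"][:,:,::-1])
    print(n,d["K"].tolist(),np.round(d["world_from_camera"],4).tolist())
E
```

```text
pics
{'time': 0.0, 'joint_positions': [1.272, 0.322, -0.07, 1.452, 0.023, 1.371, -0.057], 'qd': [-0.0, -0.002, -0.0, -0.0, -0.002, 0.0, -0.0], 'joint_torque': [-0.001, -49.129, -0.404, -31.253, -0.064, 0.044, 0.0], 'position': [0.2, -0.618, 0.243], 'tool_rot': [-3.101, -0.489, 0.001], 'ft_force': [-0.135, 0.28, 1.191], 'torque': [0.009, -0.002, -0.042], 'grip_width': 0.998}
top [[371.7924198991914, 0.0, 250.74083104126098], [0.0, 371.7924198991914, 196.92140101029938], [0.0, 0.0, 1.0]] [[0.0062, -0.9936, 0.1129, 0.3871], [-1.0, -0.0057, 0.0048, -0.0169], [-0.0041, -0.1129, -0.9936, 1.2053], [0.0, 0.0, 0.0, 1.0]]
side [[398.98954692775214, 0.0, 255.82310433816193], [0.0, 398.98954692775214, 193.29201330219612], [0.0, 0.0, 1.0]] [[0.999, -0.0298, 0.0345, 0.4687], [-0.0456, -0.6553, 0.754, -0.8598], [0.0002, -0.7548, -0.656, 0.8606], [0.0, 0.0, 0.0, 1.0]]
```

View pics/top0.png

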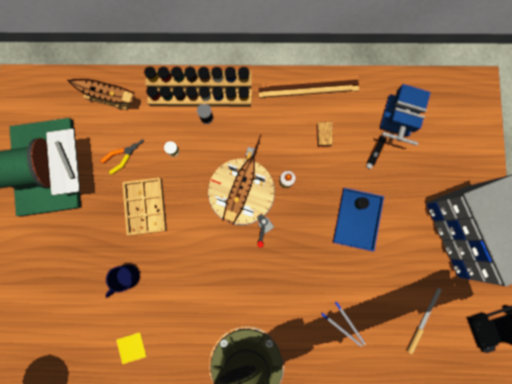

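View pics/side0.png

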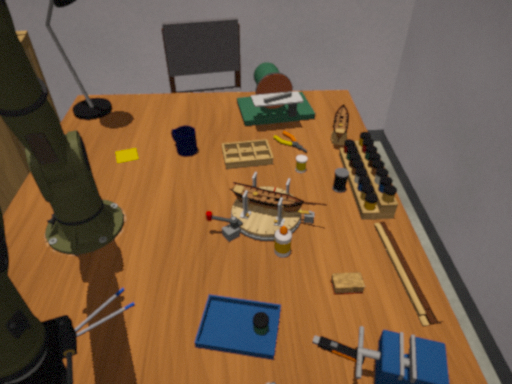

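Top view: turntable near (242,191), bottle (288,179), tray (358,219) on the right, knob (261,244). Side view: bottle (283,242), knob (209,216), tray (239,326). Now enlarging these for precision.

```bash
cat > h.py <<'E'
from bench import ctrl,cams
import cv2,numpy as np
def grab(n): return cams.get_image(n)
def back(d,u,v,z):
    T=d["world_from_camera"];r=T[:3,:3]@np.linalg.solve(d["K"],[u,v,1.]);t=T[:3,3]
    return t+r*(z-t[2])/r[2]
def proj(d,p):
    T=d["world_from_camera"];c=d["K"]@(T[:3,:3].T@(np.asarray(p)-T[:3,3]));return c[:2]/c[2]
def crop(d,u0,v0,w,h,s):
    return cv2.resize(d["image"][v0:v0+h,u0:u0+w,::-1],None,fx=s,fy=s,interpolation=cv2.INTER_CUBIC)
E
python3 - <<'E'
from h import *
d=grab("top");e=grab("side")
a=crop(d,195,125,200,135,4)
cv2.imwrite("pics/t1.png",a)
cv2.imwrite("pics/s1.png",crop(e,190,165,150,110,5))
hsv=cv2.cvtColor(d["image"],cv2.COLOR_RGB2HSV)
def comp(d,lo,hi,mn=4,lbl=""):
    hsv=cv2.cvtColor(d["image"],cv2.COLOR_RGB2HSV)
    m=cv2.inRange(hsv,lo,hi)
    if lo[0]==0:m|=cv2.inRange(hsv,(174,lo[1],lo[2]),(180,255,255))
    n,l,s,c=cv2.connectedComponentsWithStats(m)
    for i in range(1,n):
        if s[i,4]>=mn: print(lbl,s[i].tolist(),np.round(c[i],1))
comp(d,(0,190,120),(5,255,255),4,"top red");comp(e,(0,190,100),(5,255,255),4,"side red")
comp(d,(105,150,60),(120,255,255),300,"top blue")
E
```

```text
top red [258, 241, 5, 6, 28] [260.  243.7]
side red [207, 212, 5, 5, 21] [208.7 214. ]
top blue [398, 86, 31, 21, 439] [413.1  95.8]
top blue [392, 111, 30, 18, 305] [406.4 119.4]
top blue [334, 189, 49, 61, 2001] [357.9 220.3]
```

View pics/t1.png

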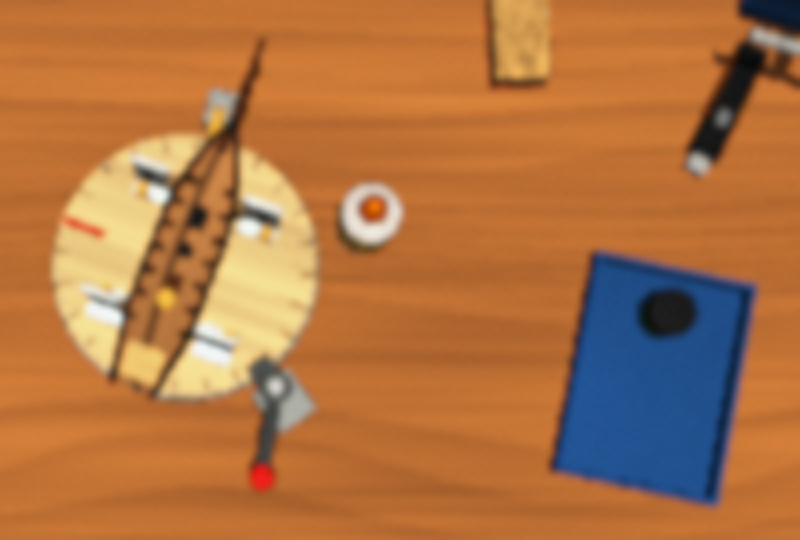

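View pics/s1.png

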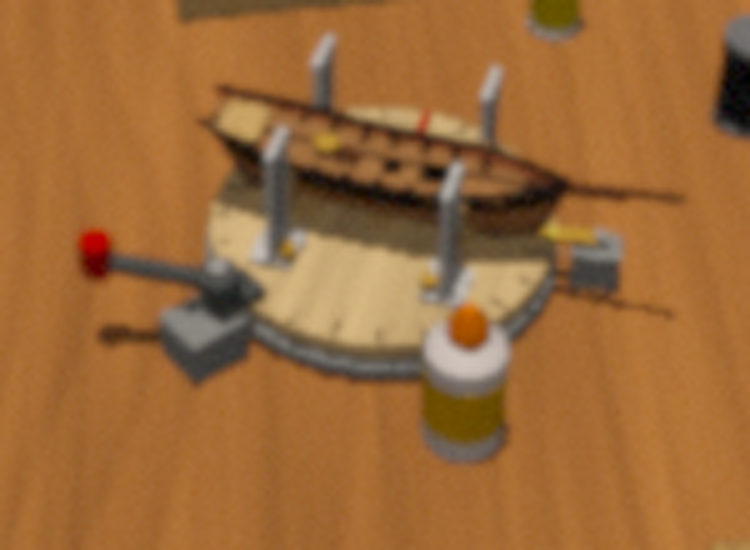

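Top crop: disc centre ≈(185,266), pointer tip ≈(213,132), mark ≈(85,227), pivot (275,385), knob (262,477), nozzle (374,208), tray corners (596,252),(756,287),(718,503),(553,468), jar in the far half. The side crop agrees (bottle standing upright beside the disc, brake closed).

```bash
python3 - <<'E'
from h import *
d=grab("top");e=grab("side")
f=lambda x,y:(195+(x+.5)/4-.5,125+(y+.5)/4-.5)
g=lambda x,y:(190+(x+.5)/5-.5,165+(y+.5)/5-.5)
P={}
for n,x,y,z in [("disc",185,266,.03),("ptr",213,132,.034),("mark",85,227,.03),("pivot",275,385,.075),("knob",262,477,.079),("nozzle",374,208,.1),("body",371,213,.07),
 ("t1",596,252,.022),("t2",756,287,.022),("t3",718,503,.022),("t4",553,468,.022),("bowsprit",262,40,.09),
 ("uBL",153,168,.115),("uBR",263,209,.115),("uSL",104,297,.115),("uSR",213,341,.115),("jar",668,312,.042)]:
    P[n]=back(d,*f(x,y),z);print(n,P[n].round(4))
for n,x,y,z in [("knob",95,237,.079),("nozzle",468,312,.1),("uSR",278,140,.115),("uBR",455,175,.115),("uSL",325,45,.115),("uBL",491,75,.115)]:
    print("side",n,back(e,*g(x,y),z).round(4))
# fit disc ellipse
im=cv2.cvtColor(d["image"],cv2.COLOR_RGB2HSV)
c=P["disc"][:2];a=lambda n:np.arctan2(*(P[n][:2]-c)[::-1])
print("ang mark",a("mark"),"ptr",a("ptr"),"r",[np.linalg.norm(P[n][:2]-c) for n in("mark","ptr","knob","pivot","bowsprit","uBL","uBR","uSL","uSR")])
print("mean uprights",np.mean([P[n] for n in("uBL","uBR","uSL","uSR")],0))
t=np.array([P[k][:2] for k in("t1","t2","t3","t4")]);print("tray",t.mean(0),t[0]-t[3],t[1]-t[0])
ov=d["image"][:,:,::-1].copy()
E
```

```text
disc [0.539  0.0203 0.03  ]
ptr [ 0.647  -0.0013  0.034 ]
mark [0.57   0.1005 0.03  ]
pivot [ 0.4425 -0.0503  0.075 ]
knob [ 0.3732 -0.0406  0.079 ]
nozzle [ 0.5748 -0.1237  0.1   ]
body [ 0.5759 -0.1243  0.07  ]
t1 [ 0.5532 -0.3091  0.022 ]
t2 [ 0.5257 -0.4363  0.022 ]
t3 [ 0.3544 -0.4006  0.022 ]
t4 [ 0.381  -0.2714  0.022 ]
bowsprit [ 0.7069 -0.0392  0.09  ]
uBL [0.6015 0.0421 0.115 ]
uBR [ 0.571  -0.0399  0.115 ]
uSL [0.5046 0.0772 0.115 ]
uSR [ 0.4726 -0.0035  0.115 ]
jar [ 0.5032 -0.3596  0.042 ]
side knob [ 0.3725 -0.0362  0.079 ]
side nozzle [ 0.5749 -0.1249  0.1   ]
side uSR [0.4778 0.0015 0.115 ]
side uBR [ 0.5759 -0.0329  0.115 ]
side uSL [0.5084 0.0878 0.115 ]
side uBL [0.6055 0.0546 0.115 ]
ang mark 1.2023010104118494 ptr -0.19740780706997121 r [np.float64(0.08601704942706995), np.float64(0.11013771689865433), np.float64(0.1766572150937546), np.float64(0.11958414937055284), np.float64(0.17811231217781537), np.float64(0.06617514617426057), np.float64(0.06818184855256809), np.float64(0.06643636027607915), np.float64(0.07057115619176309)]
mean uprights [0.53743859 0.01897345 0.115     ]
tray [ 0.4535775  -0.35433793] [ 0.17227987 -0.03769018] [-0.02754006 -0.12719879]
```

Request:
{"op": "move_arm", "data": {"deltas": [{"linear": [0,0,0],"turn": [0,0,-1],"claw": 0},{"linear": [0,0,0],"turn": [0,0,-1],"claw": 0},{"linear": [0,0,0],"turn": [0,0,-1],"claw": 0},{"linear": [0,0,0],"turn": [0,0,-1],"claw": 0},{"linear": [0,0,0],"turn": [0,0,-1],"claw": 0},{"linear": [0,0,0],"turn": [0,0,-1],"claw": 0},{"linear": [0,0,0],"turn": [0,0,-1],"claw": 0},{"linear": [0,0,0],"turn": [0,0,-1],"claw": 0},{"linear": [0,0,0],"turn": [0,0,-1],"claw": 0},{"linear": [0,0,0],"turn": [0,0,-1],"claw": 0},{"linear": [0,0,0],"turn": [0,0,-1],"claw": 0},{"linear": [0,0,0],"turn": [0,0,-1],"claw": 0},{"linear": [0,0,0],"turn": [0,0,-1],"claw": 0},{"linear": [0,0,0],"turn": [0,0,-1],"claw": 0},{"linear": [0,0,0],"turn": [0,0,-1],"claw": 0},{"linear": [0,0,0],"turn": [0,0,-1],"claw": 0},{"linear": [0,0,0],"turn": [0,0,-1],"claw": 0},{"linear": [0,0,0],"turn": [0,0,-1],"claw": 0}], "grip_force": 15}}

```text
time: 1.8
position: [0.2, -0.6184, 0.2445]
tool_rot: [-2.219, -2.224, -0.0]
ft_force: [0.0, -0.2, -0.0]
grip_width: 1.003
```

Request:
{"op": "move_arm", "data": {"deltas": [{"linear": [0.823,0.626,0],"turn": [0,0,0],"claw": 0},{"linear": [0.823,0.626,0],"turn": [0,0,0],"claw": 0},{"linear": [0.823,0.626,0],"turn": [0,0,0],"claw": 0},{"linear": [0.823,0.626,0],"turn": [0,0,0],"claw": 0},{"linear": [0.823,0.626,0],"turn": [0,0,0],"claw": 0},{"linear": [0.823,0.626,0],"turn": [0,0,0],"claw": 0},{"linear": [0.823,0.626,0],"turn": [0,0,0],"claw": 0},{"linear": [0.823,0.626,0],"turn": [0,0,0],"claw": 0},{"linear": [0.823,0.626,0],"turn": [0,0,0],"claw": 0},{"linear": [0.823,0.626,0],"turn": [0,0,0],"claw": 0},{"linear": [0.823,0.626,0],"turn": [0,0,0],"claw": 0},{"linear": [0.823,0.626,0],"turn": [0,0,0],"claw": 0},{"linear": [0.823,0.626,0],"turn": [0,0,0],"claw": 0},{"linear": [0.823,0.626,0],"turn": [0,0,0],"claw": 0},{"linear": [0.823,0.626,0],"turn": [0,0,0],"claw": 0},{"linear": [0.823,0.626,0],"turn": [0,0,0],"claw": 0},{"linear": [0.823,0.626,0],"turn": [0,0,0],"claw": 0},{"linear": [0.823,0.626,0],"turn": [0,0,0],"claw": 0},{"linear": [0.823,0.626,0],"turn": [0,0,0],"claw": 0},{"linear": [0.823,0.626,0],"turn": [0,0,0],"claw": 0}]}}

```text
time: 3.47
position: [0.577, -0.1241, 0.2447]
tool_rot: [2.223, 2.219, -0.0]
ft_force: [0.1, -0.3, -0.1]
grip_width: 0.998
```

Request:
{"op": "move_arm", "data": {"deltas": [{"linear": [0,0,0.8],"turn": [0,0,0],"claw": 0},{"linear": [0,0,0.8],"turn": [0,0,0],"claw": 0},{"linear": [0,0,0.8],"turn": [0,0,0],"claw": 0},{"linear": [0,0,0.8],"turn": [0,0,0],"claw": 0},{"linear": [0,0,0.8],"turn": [0,0,0],"claw": 0},{"linear": [0,0,0.6],"turn": [0,0,0],"claw": 0},{"linear": [0,0,0.6],"turn": [0,0,0],"claw": 0},{"linear": [0,0,0.5],"turn": [0,0,0],"claw": 0},{"linear": [0,0,0.5],"turn": [0,0,0],"claw": 0},{"linear": [0,0,0],"turn": [0,0,0],"claw": 0},{"linear": [0,0,0],"turn": [0,0,0],"claw": 1},{"linear": [0,0,0],"turn": [0,0,0],"claw": 1},{"linear": [0,0,0],"turn": [0,0,0],"claw": 1},{"linear": [0,0,0],"turn": [0,0,0],"claw": 1},{"linear": [0,0,0],"turn": [0,0,0],"claw": 1},{"linear": [0,0,0],"turn": [0,0,0],"claw": 1},{"linear": [0,0,0],"turn": [0,0,0],"claw": 1},{"linear": [0,0,0],"turn": [0,0,0],"claw": 1}], "grip_force": 15}}

```text
time: 4.97
position: [0.5766, -0.1252, 0.0588]
tool_rot: [2.222, 2.219, 0.0]
ft_force: [0.8, -0.4, 0.3]
grip_width: 0.521
```

Request:
{"op": "move_arm", "data": {"deltas": [{"linear": [0,0,-0.4],"turn": [0,0,0],"claw": 1},{"linear": [0,0,-0.9],"turn": [0,0,0],"claw": 1},{"linear": [0,0,-1],"turn": [0,0,0],"claw": 1},{"linear": [0,0,-0.9],"turn": [0,0,0],"claw": 1},{"linear": [-0.81,-0.625,0],"turn": [0,0,0],"claw": 1},{"linear": [-0.81,-0.625,0],"turn": [0,0,0],"claw": 1},{"linear": [-0.81,-0.625,0],"turn": [0,0,0],"claw": 1},{"linear": [-0.81,-0.625,0],"turn": [0,0,0],"claw": 1},{"linear": [-0.81,-0.625,0],"turn": [0,0,0],"claw": 1},{"linear": [-0.81,-0.625,0],"turn": [0,0,0],"claw": 1},{"linear": [-0.81,-0.625,0],"turn": [0,0,0],"claw": 1},{"linear": [-0.81,-0.625,0],"turn": [0,0,0],"claw": 1},{"linear": [-0.81,-0.625,0],"turn": [0,0,0],"claw": 1},{"linear": [0,0,0],"turn": [0,0,0],"claw": 1},{"linear": [0,0,0],"turn": [0,0,0],"claw": 1}]}}

```text
time: 6.22
position: [0.4056, -0.3454, 0.155]
tool_rot: [-2.228, -2.215, 0.001]
ft_force: [1.0, 1.4, -1.5]
grip_width: 0.52
```

Request:
{"op": "move_arm", "data": {"deltas": [{"linear": [0,0,0.8],"turn": [0,0,0],"claw": 1},{"linear": [0,0,0.8],"turn": [0,0,0],"claw": 1},{"linear": [0,0,0.7],"turn": [0,0,0],"claw": 1},{"linear": [0,0,0.4],"turn": [0,0,0],"claw": 1},{"linear": [0,0,0.2],"turn": [0,0,0],"claw": 1},{"linear": [0,0,0.1],"turn": [0,0,0],"claw": 1},{"linear": [0,0,0.05],"turn": [0,0,0],"claw": 1},{"linear": [0,0,0],"turn": [0,0,0],"claw": 1}]}}

```text
time: 6.88
position: [0.4081, -0.3438, 0.0641]
tool_rot: [2.221, 2.22, 0.0]
ft_force: [-0.2, 1.4, -1.6]
grip_width: 0.52
```

Request:
{"op": "move_arm", "data": {"deltas": [{"linear": [0,0,0],"turn": [0,0,0],"claw": 0.4},{"linear": [0,0,0],"turn": [0,0,0],"claw": 0.3},{"linear": [0,0,0],"turn": [0,0,0],"claw": 0.15},{"linear": [0,0,0],"turn": [0,0,0],"claw": 0.1},{"linear": [0,0,0],"turn": [0,0,0],"claw": 0.1},{"linear": [0,0,-0.3],"turn": [0,0,0],"claw": 0.1},{"linear": [0,0,-0.6],"turn": [0,0,0],"claw": 0.1},{"linear": [0,0,-0.9],"turn": [0,0,0],"claw": 0.1},{"linear": [0,0,-1],"turn": [0,0,0],"claw": 0.1},{"linear": [0,0,-1],"turn": [0,0,0],"claw": 0.1},{"linear": [0,0,-0.2],"turn": [0,0,0],"claw": 0.1}]}}

```text
time: 7.8
position: [0.4097, -0.3453, 0.1892]
tool_rot: [2.216, 2.214, -0.0]
ft_force: [1.3, -0.8, 0.2]
grip_width: 0.901
```

```bash
python3 - <<'E'
from h import *
d=grab("top");e=grab("side")
a=crop(d,310,180,90,80,4);b=crop(e,180,260,120,110,4)
o=np.zeros((440,850,3),np.uint8);o[:320,:360]=a;o[:440,365:845]=b;o=o[:,:800]
cv2.imwrite("pics/b2.png",o)
E
```

```text
(no output)
```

View pics/b2.png

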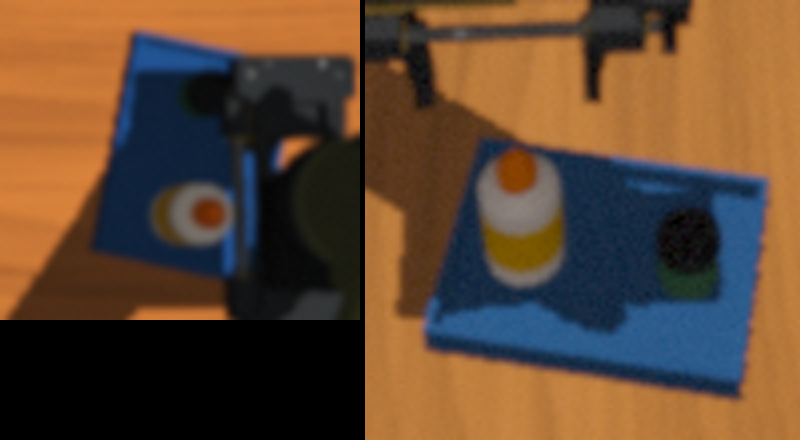

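Bottle stands upright in the tray's near half (nozzle at crop (210,213) top, (517,170) side), jar untouched. Next: the brake.

Request:
{"op": "move_arm", "data": {"deltas": [{"linear": [0.85,0.083,0],"turn": [0,0,0],"claw": 0.3},{"linear": [0.85,0.083,0],"turn": [0,0,0],"claw": 0.5},{"linear": [0.85,0.083,0],"turn": [0,0,0],"claw": 0.55},{"linear": [0.85,0.083,0],"turn": [0,0,0],"claw": 0.55},{"linear": [0.85,0.083,0],"turn": [0,0,0],"claw": 0.55},{"linear": [0.85,0.083,0],"turn": [0,0,0],"claw": 0.55},{"linear": [0.85,0.083,0],"turn": [0,0,0],"claw": 0.55},{"linear": [0.85,0.083,0],"turn": [0,0,0],"claw": 0.55},{"linear": [0.85,0.083,0],"turn": [0,0,0],"claw": 0.55},{"linear": [0.85,0.083,0],"turn": [0,0,0],"claw": 0.55},{"linear": [0.85,0.083,0],"turn": [0,0,0],"claw": 0.55},{"linear": [0.85,0.083,0],"turn": [0,0,0],"claw": 0.55},{"linear": [0,0,0],"turn": [0,0,1],"claw": 0.55},{"linear": [0,0,0],"turn": [0,0,1],"claw": 0.55},{"linear": [0,0,0],"turn": [0,0,1],"claw": 0.55},{"linear": [0,0,0],"turn": [0,0,1],"claw": 0.55},{"linear": [0,0,0],"turn": [0,0,1],"claw": 0.55},{"linear": [0,0,0],"turn": [0,0,1],"claw": 0.55},{"linear": [0,0,0],"turn": [0,0,1],"claw": 0.55},{"linear": [0,0,0],"turn": [0,0,1],"claw": 0.55}]}}

```text
time: 9.57
position: [0.4364, -0.0376, 0.1816]
tool_rot: [-2.75, -1.515, 0.003]
ft_force: [0.4, -0.3, -0.1]
grip_width: 0.447
```

Request:
{"op": "move_arm", "data": {"deltas": [{"linear": [0,0,0],"turn": [0,0,1],"claw": 0.55},{"linear": [0,0,0],"turn": [0,0,1],"claw": 0.55},{"linear": [0,0,0],"turn": [0,0,1],"claw": 0.55},{"linear": [0,0,0],"turn": [0,0,1],"claw": 0.55},{"linear": [0,0,0],"turn": [0,0,1],"claw": 0.55},{"linear": [0,0,0],"turn": [0,0,1],"claw": 0.55},{"linear": [0,0,0],"turn": [0,0,1],"claw": 0.55},{"linear": [0,0,0],"turn": [0,0,1],"claw": 0.55},{"linear": [0,0,0],"turn": [0,0,1],"claw": 0.55},{"linear": [0,0,0],"turn": [0,0,1],"claw": 0.55},{"linear": [0,0,0],"turn": [0,0,1],"claw": 0.55},{"linear": [0,0,0],"turn": [0,0,1],"claw": 0.55},{"linear": [0,0,0],"turn": [0,0,1],"claw": 0.55},{"linear": [0,0,0],"turn": [0,0,1],"claw": 0.55},{"linear": [0,0,0],"turn": [0,0,1],"claw": 0.55},{"linear": [0,0,0],"turn": [0,0,1],"claw": 0.55},{"linear": [0,0,0],"turn": [0,0,0.5],"claw": 0.55},{"linear": [0,0,0],"turn": [0,0,0],"claw": 0.55}]}}

```text
time: 11.07
position: [0.4365, -0.0377, 0.1817]
tool_rot: [-3.133, 0.223, 0.004]
ft_force: [-0.2, -1.1, 0.2]
grip_width: 0.448
```

Request:
{"op": "move_arm", "data": {"deltas": [{"linear": [0,0,0],"turn": [0,-1,0],"claw": 0.55},{"linear": [0,0,0],"turn": [0,-1,0],"claw": 0.55},{"linear": [0,0,0],"turn": [0,-1,0],"claw": 0.55},{"linear": [0,0,0],"turn": [0,-1,0],"claw": 0.55},{"linear": [0,0,0],"turn": [0,-1,0],"claw": 0.55},{"linear": [0,0,0],"turn": [0,0,0],"claw": 0.55}]}}

```text
time: 11.57
position: [0.4379, -0.038, 0.1804]
tool_rot: [-3.056, 0.214, 0.549]
ft_force: [-0.8, -0.4, 0.7]
grip_width: 0.448
```

```bash
cat >> h.py <<'E'
from scipy.spatial.transform import Rotation as Ro
def go(t):
    "rows' linear sum (units of 0.03 m) to world target, in present tool axes"
    s=ctrl.get_state();R=Ro.from_rotvec(s["tool_rot"]).as_matrix()
    print("pos",np.round(s["position"],4),"q",np.round(s["joint_positions"],2),"F",np.round(s["ft_force"],1))
    print("units",np.round(R.T@(np.asarray(t)-s["position"])/.03,3),"z",R[:,2].round(3),"y",R[:,1].round(3))
E
python3 - <<'E'
from h import *
go([.374,-.0385,.13]); go([.374,-.0385,.077])
E
```

```text
pos [ 0.4379 -0.038   0.1804] q [ 0.85  0.31 -0.92  1.76  0.16  1.54 -1.84] F [-0.8 -0.4  0.7]
units [-1.389  0.322  2.308] z [-0.344  0.053 -0.937] y [-0.14  -0.99  -0.004]
pos [ 0.4379 -0.038   0.1804] q [ 0.85  0.31 -0.92  1.76  0.16  1.54 -1.84] F [-0.8 -0.4  0.7]
units [-0.774  0.329  3.964] z [-0.344  0.053 -0.937] y [-0.14  -0.99  -0.004]
```

Request:
{"op": "move_arm", "data": {"deltas": [{"linear": [-0.35,0.08,0.58],"turn": [0,0,0],"claw": 0.55},{"linear": [-0.35,0.08,0.58],"turn": [0,0,0],"claw": 0.55},{"linear": [-0.35,0.08,0.58],"turn": [0,0,0],"claw": 0.55},{"linear": [-0.35,0.08,0.58],"turn": [0,0,0],"claw": 0.55},{"linear": [0,0,0],"turn": [0,0,0],"claw": 0.55}]}}

```text
time: 11.98
position: [0.3687, -0.0384, 0.1297]
tool_rot: [-3.063, 0.215, 0.549]
ft_force: [0.7, -0.6, -0.8]
grip_width: 0.449
```

```bash
python3 - <<'E'
from h import *
go([.374,-.0385,.077])
e=grab("side");d=grab("top")
o=np.zeros((480,800,3),np.uint8);o[:,:420]=crop(e,190,160,105,120,4);o[:480,425:785]=crop(d,215,180,90,120,4)
cv2.imwrite("pics/k3.png",o)
E
```

```text
pos [ 0.3687 -0.0384  0.1297] q [ 0.93  0.2  -0.94  1.97  0.11  1.41 -1.77] F [ 0.7 -0.6 -0.8]
units [ 0.775 -0.026  1.587] z [-0.344  0.046 -0.938] y [-0.139 -0.99   0.002]
```

View pics/k3.png

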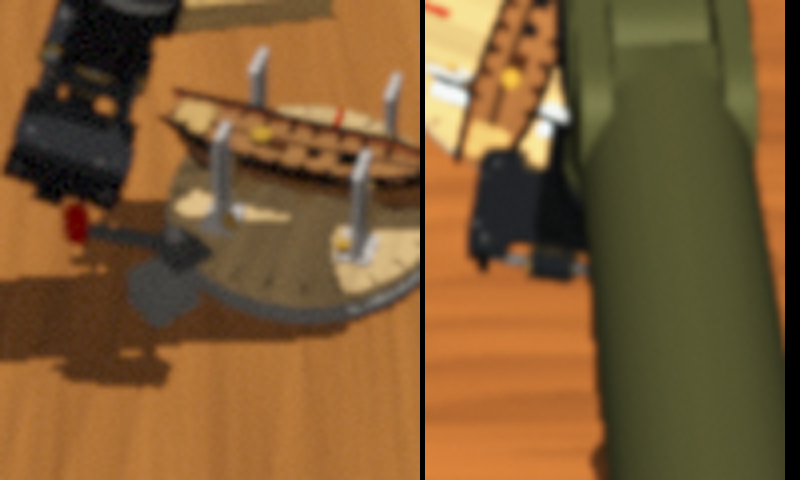

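Request:
{"op": "move_arm", "data": {"deltas": [{"linear": [0.2,0,0.4],"turn": [0,0,0],"claw": 0.55},{"linear": [0.2,0,0.4],"turn": [0,0,0],"claw": 0.55},{"linear": [0.2,0,0.4],"turn": [0,0,0],"claw": 0.55},{"linear": [0.18,0,0.38],"turn": [0,0,0],"claw": 0.55},{"linear": [0,0,0],"turn": [0,0,0],"claw": 0.55}]}}

```text
time: 12.5
position: [0.3792, -0.039, 0.0782]
tool_rot: [-3.061, 0.215, 0.542]
ft_force: [0.7, -0.0, 0.1]
grip_width: 0.446
```

```bash
cat >> h.py <<'E'
def rows(poses):
    "poses: list of (p,R) from present measured; prints rows in tool axes"
    s=ctrl.get_state();p=np.array(s["position"]);R=Ro.from_rotvec(s["tool_rot"])
    for q,Q in poses:
        l=R.inv().apply(np.asarray(q)-p)/.03;w=(R.inv()*Q).as_rotvec()/np.radians(4)
        print(np.round(l,2).tolist(),np.round(w,2).tolist())
        l=np.round(l,2);w=np.round(w,2);p=p+R.apply(l*.03);R=R*Ro.from_rotvec(w*np.radians(4))
def tool(yaw,tilt):
    "x tool at angle yaw, pointing down, then tilted about tool y"
    return Ro.from_euler('z',yaw)*Ro.from_euler('x',np.pi)*Ro.from_euler('y',-tilt)
piv=np.array([.4425,-.0503,0])
def brake(a,r,tilt,z):
    d=2.98+a
    return piv+[r*np.cos(d),r*np.sin(d),z],tool(d-np.pi,tilt)
E
python3 - <<'E'
from h import *
print(tool(-.142,.349).as_rotvec())
rows([brake(.0675*i,.067,np.radians(20*(1-i/20)),.078) for i in range(1,21)])
E
```

```text
[-3.06212203  0.21777672  0.53983078]
[-0.08, 0.18, 0.04] [-0.24, 0.27, -0.62]
[0.0, 0.15, -0.01] [-0.31, 0.25, -0.92]
[0.01, 0.15, 0.0] [-0.29, 0.25, -0.92]
[0.0, 0.15, 0.0] [-0.27, 0.25, -0.93]
[0.01, 0.15, -0.0] [-0.26, 0.25, -0.93]
[0.0, 0.15, -0.0] [-0.24, 0.25, -0.94]
[0.01, 0.16, -0.0] [-0.23, 0.25, -0.94]
[0.0, 0.15, -0.0] [-0.21, 0.25, -0.94]
[0.01, 0.15, -0.0] [-0.19, 0.25, -0.95]
[0.0, 0.15, -0.01] [-0.18, 0.25, -0.95]
[0.01, 0.15, 0.0] [-0.16, 0.25, -0.95]
[0.0, 0.15, 0.0] [-0.14, 0.25, -0.96]
[0.01, 0.15, 0.0] [-0.12, 0.25, -0.96]
[0.0, 0.15, 0.0] [-0.11, 0.25, -0.96]
[0.01, 0.15, 0.0] [-0.1, 0.25, -0.96]
[0.0, 0.15, 0.0] [-0.07, 0.25, -0.96]
[0.01, 0.15, -0.0] [-0.06, 0.25, -0.97]
[0.0, 0.15, -0.0] [-0.04, 0.25, -0.97]
[0.01, 0.15, -0.0] [-0.03, 0.25, -0.96]
[0.0, 0.15, -0.0] [-0.01, 0.25, -0.97]
```

Request:
{"op": "move_arm", "data": {"deltas": [{"linear": [-0.08,0.18,0.04],"turn": [-0.24,0.27,-0.62],"claw": 0.55},{"linear": [0,0.15,0],"turn": [-0.31,0.25,-0.92],"claw": 0.55},{"linear": [0.01,0.15,0],"turn": [-0.29,0.25,-0.92],"claw": 0.55},{"linear": [0,0.15,0],"turn": [-0.27,0.25,-0.93],"claw": 0.55},{"linear": [0.01,0.15,0],"turn": [-0.26,0.25,-0.93],"claw": 0.55},{"linear": [0,0.15,0],"turn": [-0.24,0.25,-0.94],"claw": 0.55},{"linear": [0.01,0.16,0],"turn": [-0.23,0.25,-0.94],"claw": 0.55},{"linear": [0,0.15,0],"turn": [-0.21,0.25,-0.94],"claw": 0.55},{"linear": [0.01,0.15,0],"turn": [-0.19,0.25,-0.95],"claw": 0.55},{"linear": [0,0.15,0],"turn": [-0.18,0.25,-0.95],"claw": 0.55}]}}

```text
time: 13.33
position: [0.3834, -0.0823, 0.0793]
tool_rot: [2.983, 0.79, -0.261]
ft_force: [-3.5, 3.1, 1.8]
grip_width: 0.45
```

Request:
{"op": "move_arm", "data": {"deltas": [{"linear": [0.01,0.15,0],"turn": [-0.16,0.25,-0.95],"claw": 0.55},{"linear": [0,0.15,0],"turn": [-0.14,0.25,-0.96],"claw": 0.55},{"linear": [0.01,0.15,0],"turn": [-0.12,0.25,-0.96],"claw": 0.55},{"linear": [0,0.15,0],"turn": [-0.11,0.25,-0.96],"claw": 0.55},{"linear": [0.01,0.15,0],"turn": [-0.1,0.25,-0.96],"claw": 0.55},{"linear": [0,0.15,0],"turn": [-0.07,0.25,-0.96],"claw": 0.55},{"linear": [0.01,0.15,0],"turn": [-0.06,0.25,-0.97],"claw": 0.55},{"linear": [0,0.15,0],"turn": [-0.04,0.25,-0.97],"claw": 0.55},{"linear": [0.01,0.15,0],"turn": [-0.03,0.25,-0.96],"claw": 0.55},{"linear": [0,0.15,0],"turn": [-0.01,0.25,-0.97],"claw": 0.55}]}}

```text
time: 14.17
position: [0.4157, -0.1127, 0.0789]
tool_rot: [-2.6, -1.764, 0.004]
ft_force: [-5.5, -0.8, -0.2]
grip_width: 0.447
```

```bash
python3 - <<'E'
from h import *
go([0,0,0])
rows([brake(1.35+.08*i,.067,0,.078) for i in range(1,6)])
E
```

```text
pos [ 0.4157 -0.1127  0.0789] q [ 1.22  0.08 -1.03  2.13  0.09  0.97 -0.24] F [-5.5 -0.8 -0.2]
units [ -1.627 -14.26    2.654] z [-0.002 -0.001 -1.   ] y [ 0.929 -0.37  -0.001]
[0.04, 0.23, 0.03] [-0.02, 0.03, -1.09]
[0.0, 0.18, -0.0] [-0.0, -0.0, -1.15]
[0.01, 0.18, -0.0] [-0.0, -0.0, -1.14]
[0.01, 0.18, -0.0] [-0.0, -0.0, -1.15]
[0.01, 0.17, -0.0] [-0.0, -0.0, -1.15]
```

Request:
{"op": "move_arm", "data": {"deltas": [{"linear": [0.04,0.18,0.02],"turn": [0,0,-1],"claw": 0.55},{"linear": [0.01,0.15,0],"turn": [0,0,-1],"claw": 0.55},{"linear": [0.01,0.15,0],"turn": [0,0,-1],"claw": 0.55},{"linear": [0,0.15,0],"turn": [0,0,-1],"claw": 0.55},{"linear": [0,0.1,0],"turn": [0,0,-0.6],"claw": 0.55}]}}

```text
time: 14.58
position: [0.4377, -0.1178, 0.0784]
tool_rot: [2.285, 2.155, -0.006]
ft_force: [-5.1, -2.5, 0.4]
grip_width: 0.447
```

Request:
{"op": "move_arm", "data": {"deltas": [{"linear": [0,0.08,0],"turn": [0,0,-0.3],"claw": 0.55},{"linear": [0,0.05,0],"turn": [0,0,-0.3],"claw": 0.55}]}}

```text
time: 14.75
position: [0.4418, -0.118, 0.0784]
tool_rot: [2.241, 2.2, -0.005]
ft_force: [-4.7, -3.1, 0.9]
grip_width: 0.446
```

Request:
{"op": "move_arm", "data": {"deltas": [{"linear": [0,0.06,0],"turn": [0,0,0],"claw": 0.55}]}}

```text
time: 14.83
position: [0.4423, -0.118, 0.0782]
tool_rot: [-2.242, -2.2, 0.008]
ft_force: [-10.4, -2.2, 5.4]
grip_width: 0.451
```

Request:
{"op": "move_arm", "data": {"deltas": [{"linear": [0,0.03,0],"turn": [0,0,0],"claw": 0.55},{"linear": [0,0,0],"turn": [0,0,0],"claw": 0.55}]}}

```text
time: 15.0
position: [0.4423, -0.118, 0.0781]
tool_rot: [-2.242, -2.197, 0.011]
ft_force: [-9.2, -3.1, 5.0]
grip_width: 0.451
```

Request:
{"op": "move_arm", "data": {"deltas": [{"linear": [0,-0.15,0],"turn": [0,0,0],"claw": 0.55},{"linear": [0,-0.15,0],"turn": [0,0,0],"claw": 0.55},{"linear": [0,0,-0.6],"turn": [0,0,0],"claw": 0.55},{"linear": [0,0,-1],"turn": [0,0,0],"claw": 0.55},{"linear": [0,0,-1],"turn": [0,0,0],"claw": 0.55},{"linear": [0,0,-1],"turn": [0,0,0],"claw": 0.55},{"linear": [0,0,0],"turn": [0,0,1],"claw": 0.55},{"linear": [0,0,0],"turn": [0,0,1],"claw": 0.55},{"linear": [0,0,0],"turn": [0,0,1],"claw": 0.55},{"linear": [0,0,0],"turn": [0,0,1],"claw": 0.55},{"linear": [0,0,0],"turn": [0,0,0.75],"claw": 0.55},{"linear": [0,0,0],"turn": [0,0,0],"claw": 0.55}]}}

```text
time: 16.0
position: [0.437, -0.116, 0.1868]
tool_rot: [2.573, 1.797, 0.002]
ft_force: [-0.4, 1.1, 0.4]
grip_width: 0.45
```

```bash
python3 - <<'E'
from h import *
go([.605,.05,.18])
d=grab("top");cv2.imwrite("pics/t4.png",crop(d,195,125,110,135,4))
E
```

```text
pos [ 0.437  -0.116   0.1868] q [ 1.35 -0.07 -1.09  1.97 -0.06  1.2  -0.07] F [-0.4  1.1  0.4]
units [7.123 3.351 0.23 ] z [ 0.003 -0.002 -1.   ] y [ 0.939 -0.344  0.004]
```

View pics/t4.png

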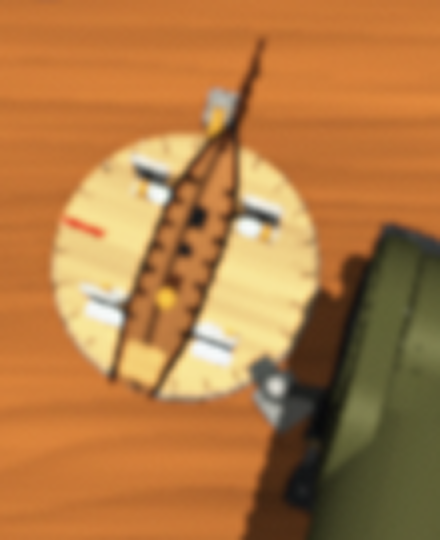

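Request:
{"op": "move_arm", "data": {"deltas": [{"linear": [0.79,0.372,0],"turn": [0,0,0],"claw": 0.55},{"linear": [0.79,0.372,0],"turn": [0,0,0],"claw": 0.55},{"linear": [0.79,0.372,0],"turn": [0,0,0],"claw": 0.55},{"linear": [0.79,0.372,0],"turn": [0,0,0],"claw": 0.55},{"linear": [0.79,0.372,0],"turn": [0,0,0],"claw": 0.55},{"linear": [0.79,0.372,0],"turn": [0,0,0],"claw": 0.55},{"linear": [0.79,0.372,0],"turn": [0,0,0],"claw": 0.55},{"linear": [0.79,0.372,0],"turn": [0,0,0],"claw": 0.55},{"linear": [0.79,0.372,0],"turn": [0,0,0],"claw": 0.55},{"linear": [0,0,0],"turn": [0,0,0],"claw": 0.55}]}}

```text
time: 16.88
position: [0.6061, 0.0551, 0.1864]
tool_rot: [-2.567, -1.808, -0.009]
ft_force: [-1.0, 0.1, -0.2]
grip_width: 0.449
```

```bash
python3 - <<'E'
from h import *
go([.605,.05,.1205])
e=grab("side");cv2.imwrite("pics/s5.png",crop(e,190,140,150,120,5))
E
```

```text
pos [0.6061 0.0551 0.1864] q [ 0.71  0.48 -1.09  1.61  0.43  1.31 -0.79] F [-1.   0.1 -0.2]
units [-0.186  0.019  2.197] z [ 0.004  0.004 -1.   ] y [ 0.942 -0.337  0.002]
```

View pics/s5.png

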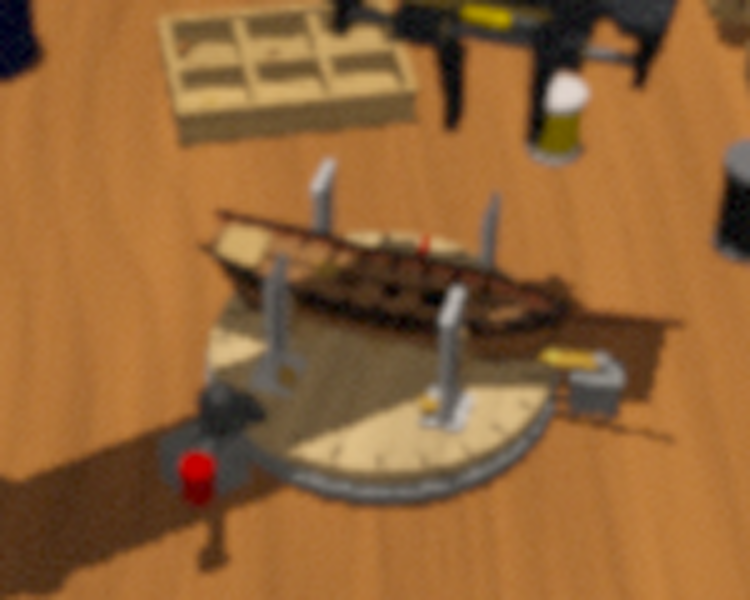

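Side view: knob at (198,463) now pointing at −y, brake open; bow-left upright top at (492,200), fork above it.

Request:
{"op": "move_arm", "data": {"deltas": [{"linear": [-0.03,0,0.44],"turn": [0,0,0],"claw": 0.55},{"linear": [-0.03,0,0.44],"turn": [0,0,0],"claw": 0.55},{"linear": [-0.03,0,0.44],"turn": [0,0,0],"claw": 0.55},{"linear": [-0.03,0,0.44],"turn": [0,0,0],"claw": 0.55},{"linear": [-0.03,0,0.44],"turn": [0,0,0],"claw": 0.55},{"linear": [0,0,0],"turn": [0,0,0],"claw": 0.7},{"linear": [0,0,0],"turn": [0,0,0],"claw": 0.8},{"linear": [0,0,0],"turn": [0,0,0],"claw": 0.85},{"linear": [0,0,0],"turn": [0,0,0],"claw": 0.85},{"linear": [0,0,0],"turn": [0,0,0],"claw": 0.85}], "grip_force": 3}}

```text
time: 17.77
position: [0.6032, 0.0452, 0.1211]
tool_rot: [2.573, 1.798, 0.003]
ft_force: [0.1, -0.8, -0.1]
grip_width: 0.188
```

```bash
python3 - <<'E'
from h import *
s=ctrl.get_state();p=np.array(s["position"]);ax=np.array([.539,.021,0])
v=p-ax;v[2]=0;R0=Ro.from_rotvec(s["tool_rot"])
print(p,np.linalg.norm(v),np.arctan2(v[1],v[0]),"y",R0.as_matrix()[:,1].round(3))
def pose(a):
    q=Ro.from_euler('z',-a);return ax+q.apply(v)+[0,0,.1205],q*R0
rows([pose(.0675*i) for i in range(1,21)])
E
```

```text
[0.603176   0.0451872  0.12112166] 0.06858264900769197 0.36042542569626995 y [ 0.939 -0.344  0.003]
[-0.12, 0.1, 0.02] [0.0, -0.0, 0.97]
[-0.12, 0.09, 0.0] [0.0, -0.01, 0.96]
[-0.12, 0.1, 0.0] [0.0, 0.0, 0.97]
[-0.12, 0.1, 0.0] [0.0, -0.0, 0.97]
[-0.12, 0.09, 0.0] [0.0, -0.01, 0.96]
[-0.12, 0.1, 0.0] [0.0, 0.0, 0.97]
[-0.12, 0.1, 0.0] [0.0, -0.0, 0.97]
[-0.12, 0.09, 0.0] [0.0, -0.01, 0.96]
[-0.12, 0.1, 0.0] [0.0, 0.0, 0.97]
[-0.12, 0.1, 0.0] [0.0, -0.0, 0.97]
[-0.12, 0.09, 0.0] [0.0, -0.01, 0.97]
[-0.12, 0.1, 0.01] [0.0, 0.0, 0.96]
[-0.12, 0.1, -0.0] [0.0, -0.0, 0.97]
[-0.12, 0.1, -0.0] [0.0, -0.01, 0.97]
[-0.12, 0.09, -0.0] [0.0, 0.0, 0.96]
[-0.12, 0.1, -0.0] [0.0, -0.0, 0.97]
[-0.12, 0.1, -0.0] [0.0, -0.01, 0.97]
[-0.12, 0.09, -0.0] [0.01, 0.0, 0.96]
[-0.12, 0.1, -0.0] [-0.0, -0.0, 0.97]
[-0.12, 0.1, -0.0] [-0.0, -0.0, 0.97]
```

Request:
{"op": "move_arm", "data": {"deltas": [{"linear": [-0.12,0.1,0],"turn": [0,0,0.97],"claw": 0.85},{"linear": [-0.12,0.1,0],"turn": [0,0,0.97],"claw": 0.85},{"linear": [-0.12,0.1,0],"turn": [0,0,0.97],"claw": 0.85},{"linear": [-0.12,0.1,0],"turn": [0,0,0.97],"claw": 0.85},{"linear": [-0.12,0.1,0],"turn": [0,0,0.97],"claw": 0.85},{"linear": [-0.12,0.1,0],"turn": [0,0,0.97],"claw": 0.85},{"linear": [-0.12,0.1,0],"turn": [0,0,0.97],"claw": 0.85},{"linear": [-0.12,0.1,0],"turn": [0,0,0.97],"claw": 0.85}]}}

```text
time: 18.43
position: [0.6066, 0.01, 0.1209]
tool_rot: [-2.964, -1.042, -0.003]
ft_force: [-0.4, 2.2, -1.0]
grip_width: 0.152
```

Request:
{"op": "move_arm", "data": {"deltas": [{"linear": [-0.12,0.1,0],"turn": [0,0,0.97],"claw": 0.85},{"linear": [-0.12,0.1,0],"turn": [0,0,0.97],"claw": 0.85},{"linear": [-0.12,0.1,0],"turn": [0,0,0.97],"claw": 0.85},{"linear": [-0.12,0.1,0],"turn": [0,0,0.97],"claw": 0.85},{"linear": [-0.12,0.1,0],"turn": [0,0,0.97],"claw": 0.85},{"linear": [-0.12,0.1,0],"turn": [0,0,0.97],"claw": 0.85},{"linear": [-0.12,0.1,0],"turn": [0,0,0.97],"claw": 0.85},{"linear": [-0.12,0.1,0],"turn": [0,0,0.97],"claw": 0.85},{"linear": [-0.12,0.1,0],"turn": [0,0,0.97],"claw": 0.85},{"linear": [-0.12,0.1,0],"turn": [0,0,0.97],"claw": 0.85},{"linear": [-0.12,0.1,0],"turn": [0,0,0.97],"claw": 0.85},{"linear": [0,0,0],"turn": [0,0,0],"claw": 0.85}]}}

```text
time: 19.43
position: [0.5802, -0.034, 0.1208]
tool_rot: [3.139, -0.106, 0.002]
ft_force: [-1.3, 2.1, 0.8]
grip_width: 0.152
```

```bash
python3 - <<'E'
from h import *
go([.5,0,.12])
e=grab("side");d=grab("top")
o=np.zeros((500,800,3),np.uint8);o[:500,:395]=crop(d,200,130,79,100,5);o[:500,400:]=crop(e,220,160,80,100,5)
cv2.imwrite("pics/m6.png",o)
E
```

```text
pos [ 0.5802 -0.034   0.1208] q [ 0.68  0.37 -0.8   1.75  0.29  1.14 -1.85] F [-1.3  2.1  0.8]
units [-2.744 -0.948  0.025] z [ 0.001 -0.001 -1.   ] y [-0.068 -0.998  0.   ]
```

View pics/m6.png

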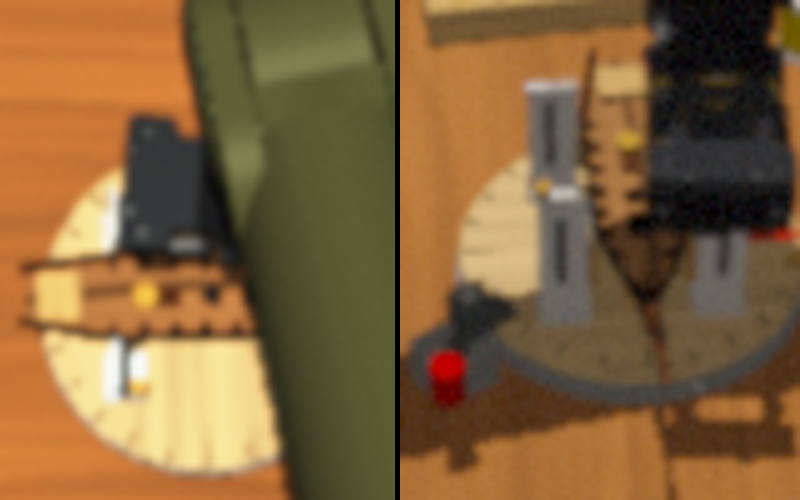

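```bash
cat >> h.py <<'E'
def seg(im,d,roi,lo,hi,z,s=8):
    "centroid & principal axis of colour in upscaled ROI -> world points"
    u0,v0,w,h=roi;c=cv2.resize(im[v0:v0+h,u0:u0+w],None,fx=s,fy=s,interpolation=cv2.INTER_CUBIC)
    m=cv2.inRange(cv2.cvtColor(c,cv2.COLOR_RGB2HSV),lo,hi)
    n,l,st,ce=cv2.connectedComponentsWithStats(m)
    if n<2: return None
    i=1+st[1:,4].argmax();y,x=np.where(l==i)
    W=np.array([back(d,u0+(a+.5)/s-.5,v0+(b+.5)/s-.5,z)[:2] for a,b in zip(x[::7],y[::7])])
    c=W.mean(0);vv=np.linalg.svd(W-c,full_matrices=False)[2][0];t=(W-c)@vv
    return c,np.arctan2(vv[1],vv[0]),t.min(),t.max(),len(x)/s/s
E
python3 - <<'E'
from h import *
d=grab("top");e=grab("side");ax=np.array([.539,.021])
t0=cv2.imread("pics/top0.png")[:,:,::-1].copy();s0=cv2.imread("pics/side0.png")[:,:,::-1].copy()
def rep(n,r):
    if r is None: print(n,None);return
    v=r[0]-ax;print(n,r[0].round(4),"rad",np.linalg.norm(v).round(4),"ang",np.arctan2(v[1],v[0]).round(3),"axis",np.round(r[1:],3))
Y=((18,120,120),(32,255,255));Rd=((0,150,100),(7,255,255))
rep("ptr top",seg(t0,d,(243,145,14,16),*Y,.034))
rep("ptr side",seg(s0,e,(294,204,20,16),*Y,.034))
rep("mark0 top",seg(t0,d,(208,174,16,14),*Rd,.03))
rep("mark0 side",seg(s0,e,(268,183,14,12),*Rd,.03))
rep("mark now side",seg(e["image"],e,(285,195,40,25),*Rd,.03))
for n,im,q in(("top",t0,d),("side",s0,e)):
    hs=cv2.cvtColor(im,cv2.COLOR_RGB2HSV)
# overlay check of axis: rim points projection
for q,n in((d,"top"),(e,"side")):
    im=(t0 if n=="top" else s0)[:,:,::-1].copy();im=cv2.resize(im,None,fx=4,fy=4,interpolation=cv2.INTER_CUBIC)
    for k in np.linspace(0,2*np.pi,90):
        u=proj(q,[ax[0]+.105*np.cos(k),ax[1]+.105*np.sin(k),.03]);cv2.circle(im,tuple(int(round(x)) for x in (u+.5)*4-.5),1,(255,0,255),-1)
    c=(proj(q,[*ax,.03])*4).astype(int);cv2.imwrite(f"pics/ov_{n}.png",im[c[1]-220:c[1]+220,c[0]-200:c[0]+200])
o=np.hstack([cv2.imread("pics/ov_top.png"),cv2.imread("pics/ov_side.png")]);cv2.imwrite("pics/ov.png",o)
E
```

```text
ptr top [ 0.655  -0.0037] rad 0.1187 ang -0.21 axis [ 2.8030e+00 -1.1000e-02  1.3000e-02  2.1031e+01]
ptr side [0.6497 0.0013] rad 0.1124 ang -0.176 axis [-3.0600e-01 -1.5000e-02  1.7000e-02  3.5297e+01]
mark0 top [0.5732 0.1087] rad 0.0941 ang 1.199 axis [ 1.113 -0.002  0.003  1.062]
mark0 side None
mark now side [0.6327 0.0281] rad 0.0939 ang 0.076 axis [-2.814e+00 -7.000e-03  8.000e-03  8.250e+00]
```

View pics/ov.png

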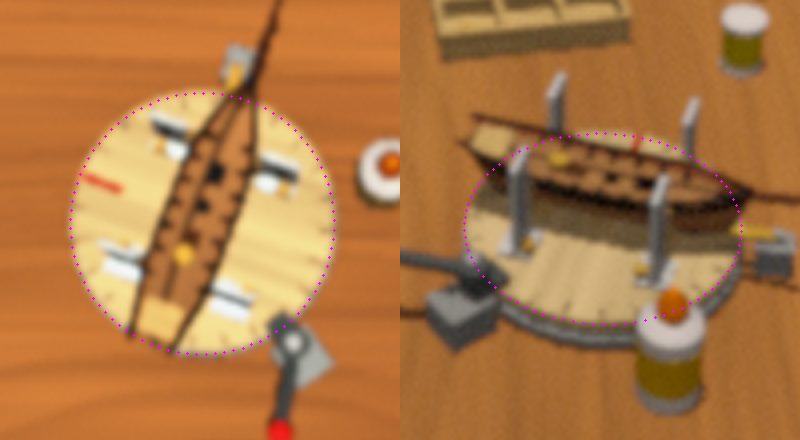

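Request:
{"op": "move_arm", "data": {"deltas": [{"linear": [-0.12,0.1,0],"turn": [0,0,0.97],"claw": 0.85},{"linear": [-0.12,0.1,0],"turn": [0,0,0.97],"claw": 0.85},{"linear": [0,0,0],"turn": [0,0,0],"claw": 0.85}]}}

```text
time: 19.88
position: [0.5728, -0.0394, 0.1205]
tool_rot: [3.125, -0.318, 0.002]
ft_force: [-2.3, 3.4, 1.4]
grip_width: 0.153
```

```bash
python3 - <<'E'
from h import *
go([.5,0,.12])
e=grab("side");ax=np.array([.539,.021])
for n,r in(("mark",seg(e["image"],e,(280,185,45,35),(0,150,100),(7,255,255),.03)),("ptr",seg(e["image"],e,(285,195,35,25),(18,120,100),(32,255,255),.034))):
    if r: v=r[0]-ax;print(n,r[0].round(4),np.linalg.norm(v).round(4),np.arctan2(v[1],v[0]).round(3),np.round(r[1:],3))
o=crop(e,260,180,75,55,10);cv2.imwrite("pics/p7.png",o)
E
```

```text
pos [ 0.5728 -0.0394  0.1205] q [ 0.68  0.35 -0.78  1.77  0.27  1.13 -1.96] F [-2.3  3.4  1.4]
units [-2.64  -0.798  0.015] z [ 0.001 -0.    -1.   ] y [-0.202 -0.979  0.   ]
mark [0.6203 0.016 ] 0.0814 -0.061 [ 0.054 -0.002  0.002  1.016]
ptr [ 6.491e-01 -1.000e-04] 0.1121 -0.189 [-1.2000e-02 -2.4000e-02  1.7000e-02  3.5391e+01]
```

View pics/p7.png

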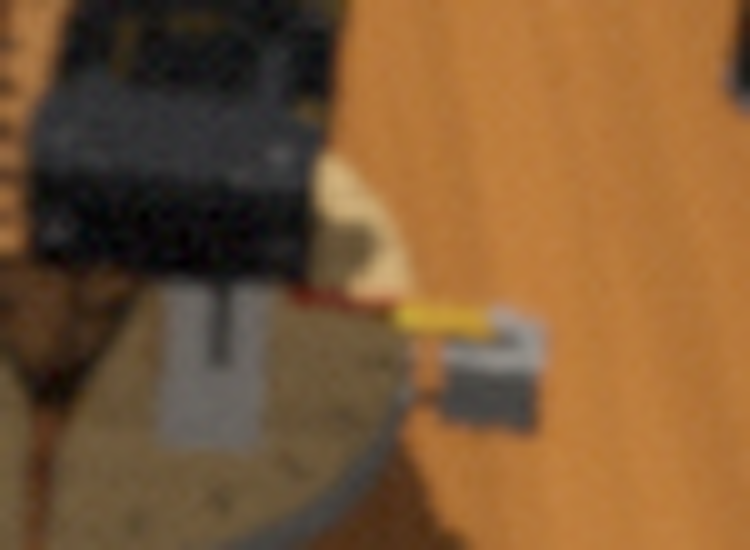

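```bash
python3 - <<'E'
from h import *
e=grab("side");ax=np.array([.539,.021])
g=lambda x,y:(260+(x+.5)/10-.5,180+(y+.5)/10-.5)
for n,x,y,z in(("red in",295,294,.03),("red mid",345,298,.03),("red out",393,303,.03),("ptr in",398,317,.035),("ptr mid",445,321,.035),("ptr out",490,325,.035)):
    w=back(e,*g(x,y),z);v=w[:2]-ax;print(n,w.round(4),np.linalg.norm(v).round(4),np.arctan2(v[1],v[0]).round(3))
E
```

```text
red in [0.6099 0.0178 0.03  ] 0.0709 -0.045
red mid [0.6248 0.0154 0.03  ] 0.086 -0.065
red out [0.6391 0.0125 0.03  ] 0.1004 -0.085
ptr in [0.6388 0.0011 0.035 ] 0.1017 -0.197
ptr mid [ 0.6526 -0.0012  0.035 ] 0.1158 -0.193
ptr out [ 0.6658 -0.0036  0.035 ] 0.1292 -0.191
```

Request:
{"op": "move_arm", "data": {"deltas": [{"linear": [-0.12,0.1,0],"turn": [0,0,0.97],"claw": 0.85},{"linear": [0,0.01,0],"turn": [0,0,0.1],"claw": 0.85},{"linear": [0,0,0],"turn": [0,0,0],"claw": 0.85},{"linear": [0,-0.05,0],"turn": [0,0,0],"claw": 0.85},{"linear": [0,0,-0.5],"turn": [0,0,0],"claw": 0.85},{"linear": [0,0,-1],"turn": [0,0,0],"claw": 0.85},{"linear": [0,0,-1],"turn": [0,0,0],"claw": 0.85},{"linear": [-1,0,0],"turn": [0,0,0],"claw": 0.85},{"linear": [-0.8,1,0],"turn": [0,0,0],"claw": 0.85},{"linear": [-0.7,1,0],"turn": [0,0,0],"claw": 0.85},{"linear": [0,1,0],"turn": [0,0,0],"claw": 0.85},{"linear": [0,1,0],"turn": [0,0,0],"claw": 0.85},{"linear": [0,1,0],"turn": [0,0,0],"claw": 0.85},{"linear": [0,0,0],"turn": [0,0,0],"claw": 0.55}]}}

```text
time: 21.15
position: [0.4536, -0.1739, 0.1957]
tool_rot: [3.102, -0.447, 0.003]
ft_force: [0.1, -0.6, -0.8]
grip_width: 0.171
```

```bash
python3 - <<'E'
from h import *
go([.5,0,.12])
e=grab("side");d=grab("top")
o=np.zeros((600,800,3),np.uint8);o[:600,:400]=crop(d,225,145,40,60,10);o[:500,405:]=crop(e,270,180,45,50,10)[:500,:395]
cv2.imwrite("pics/p8.png",o)
E
```

```text
pos [ 0.4536 -0.1739  0.1957] q [ 0.98  0.03 -0.68  1.89  0.03  1.22 -1.56] F [ 0.1 -0.6 -0.8]
units [-0.161 -6.015  2.481] z [ 0.001 -0.007 -1.   ] y [-0.282 -0.959  0.007]
```

View pics/p8.png

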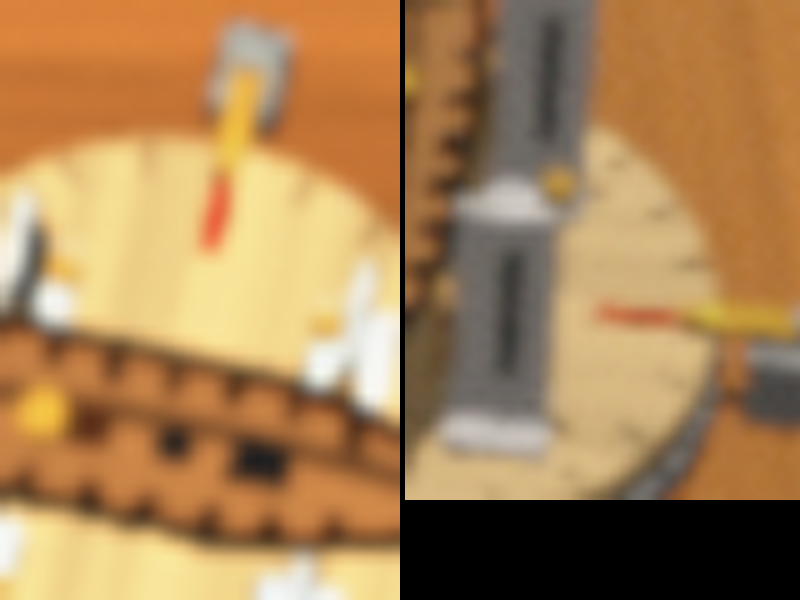

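```bash
cat > al.py <<'E'
from h import *
def run():
    for n in("top","side"):
        d=grab(n);im=d["image"]
        R=(240,158,14,16) if n=="top" else (286,206,16,12)
        P=(240,145,16,18) if n=="top" else (297,206,24,12)
        m=seg(im,d,R,(0,130,110),(11,255,255),.03);p=seg(im,d,P,(17,130,110),(32,255,255),.035)
        for ax in([.539,.021],[.539,.026]):
            a=[np.arctan2(*(r[0]-ax)[::-1]) for r in(m,p)]
            print(n,ax,"mark",m[0].round(4),np.round(a[0],3),"ptr",p[0].round(4),np.round(a[1],3),"diff",np.round(a[0]-a[1],3),"len",np.round(m[3]-m[2],3),np.round(p[3]-p[2],3))
        print(" dirs",np.tan(m[1]).round(3),np.tan(p[1]).round(3))
if __name__=="__main__":run()
E
python3 al.py
```

```text
top [0.539, 0.021] mark [0.6205 0.0041] -0.205 ptr [ 0.6461 -0.0018] -0.21 diff 0.005 len 0.02 0.035
top [0.539, 0.026] mark [0.6205 0.0041] -0.263 ptr [ 0.6461 -0.0018] -0.254 diff -0.009 len 0.02 0.035
 dirs -0.177 -0.583
side [0.539, 0.021] mark [0.62   0.0079] -0.161 ptr [0.6493 0.0007] -0.182 diff 0.021 len 0.018 0.035
side [0.539, 0.026] mark [0.62   0.0079] -0.22 ptr [0.6493 0.0007] -0.225 diff 0.005 len 0.018 0.035
 dirs -0.136 -0.178
```

```bash
python3 - <<'E'
from h import *
d=grab("top");im=d["image"]
# row-wise colour-weighted centre lines, no threshold
s=8;c=cv2.resize(im[148:172,240:256],None,fx=s,fy=s,interpolation=cv2.INTER_CUBIC).astype(float)
for v in range(150,171):
    r=c[int((v-148+.5)*s)];R,G,B=r.T
    w=np.clip(R-G-70,0,None) if v>=162 else np.clip((np.minimum(R,G)-B)-75,0,None)
    x=np.arange(len(w));
    if w.sum()>50:
        u=240+((x*w).sum()/w.sum()+.5)/s-.5;z=.03 if v>=162 else .034
        p=back(d,u,v,z)[:2];q=p-[.539,.021];print(v,round(u,2),w.max().round(),p.round(4),np.arctan2(q[1],q[0]).round(3))
E
```

```text
153 249.06 28.0 [ 0.6622 -0.005 ] -0.208
154 248.89 35.0 [ 0.6589 -0.0045] -0.209
155 248.6 37.0 [ 0.6556 -0.0036] -0.208
156 248.34 43.0 [ 0.6523 -0.0027] -0.207
157 248.06 46.0 [ 0.6491 -0.0019] -0.205
158 247.91 48.0 [ 0.6458 -0.0014] -0.207
159 247.78 46.0 [ 0.6425 -0.001 ] -0.209
160 247.7 37.0 [ 0.6393 -0.0008] -0.214
161 247.9 25.0 [ 0.636  -0.0014] -0.227
163 246.64 27.0 [0.6303 0.0026] -0.199
164 246.53 47.0 [0.627  0.0029] -0.203
165 246.37 56.0 [0.6237 0.0034] -0.205
166 246.17 61.0 [0.6205 0.004 ] -0.205
167 245.95 62.0 [0.6172 0.0047] -0.205
168 245.75 52.0 [0.614  0.0053] -0.206
169 245.6 23.0 [0.6107 0.0058] -0.209
```

Request:
{"op": "move_arm", "data": {"deltas": [{"linear": [0,0,0],"turn": [0,0,-1],"claw": 0.55},{"linear": [0,0,0],"turn": [0,0,-1],"claw": 0.55},{"linear": [0,0,0],"turn": [0,0,-1],"claw": 0.55},{"linear": [0,0,0],"turn": [0,0,-1],"claw": 0.55},{"linear": [0,0,0],"turn": [0,0,-1],"claw": 0.55},{"linear": [0,0,0],"turn": [0,0,-1],"claw": 0.55},{"linear": [0,0,0],"turn": [0,0,-1],"claw": 0.55},{"linear": [0,0,0],"turn": [0,0,-1],"claw": 0.55},{"linear": [0,0,0],"turn": [0,0,-1],"claw": 0.55},{"linear": [0,0,0],"turn": [0,0,-1],"claw": 0.55},{"linear": [0,0,0],"turn": [0,0,-1],"claw": 0.55},{"linear": [0,0,0],"turn": [0,0,-1],"claw": 0.55},{"linear": [0,0,0],"turn": [0,0,-1],"claw": 0.55},{"linear": [0,0,0],"turn": [0,0,-1],"claw": 0.55},{"linear": [0,0,0],"turn": [0,0,-1],"claw": 0.55},{"linear": [0,0,0],"turn": [0,0,-1],"claw": 0.55},{"linear": [0,0,0],"turn": [0,0,-1],"claw": 0.55},{"linear": [0,0,0],"turn": [0,0,-1],"claw": 0.55},{"linear": [0,0,0],"turn": [0,0,-1],"claw": 0.55},{"linear": [0,0,0],"turn": [0,0,-1],"claw": 0.55}], "grip_force": 15}}

```text
time: 23.07
position: [0.4565, -0.164, 0.1954]
tool_rot: [2.655, 1.675, 0.001]
ft_force: [-0.2, -0.5, 0.3]
grip_width: 0.448
```

Request:
{"op": "move_arm", "data": {"deltas": [{"linear": [0,0,0],"turn": [0,0,-1],"claw": 0.55},{"linear": [0,0,0],"turn": [0,0,-1],"claw": 0.55},{"linear": [0,0,0],"turn": [0,0,-1],"claw": 0.55},{"linear": [0,0,0],"turn": [0,0,-1],"claw": 0.55},{"linear": [0,0,0],"turn": [0,0,-0.3],"claw": 0.55},{"linear": [0,0,0],"turn": [0,0,0],"claw": 0.55}]}}

```text
time: 23.57
position: [0.4564, -0.1643, 0.1954]
tool_rot: [2.38, 2.048, 0.0]
ft_force: [-0.5, -0.3, -0.0]
grip_width: 0.452
```

```bash
python3 - <<'E'
from h import *
p=brake(1.571,.068,0,.078)[0];print(p);go(p)
e=grab("side");r=seg(e["image"],e,(215,215,40,60),(0,170,60),(6,255,255),.068);print(r[0],np.arctan2(*(r[0]-piv[:2])[::-1])+2*np.pi-2.98)
E
```

```text
[ 0.43157313 -0.11741634  0.078     ]
pos [ 0.4564 -0.1643  0.1954] q [ 1.    0.03 -0.72  1.89  0.02  1.22  0.13] F [-0.5 -0.3 -0. ]
units [ 1.427 -1.057  3.909] z [ 0.002 -0.002 -1.   ] y [ 0.989 -0.149  0.002]
[ 0.43067101 -0.11890284] 1.5616408934160746
```

Knob measured at (0.4307, −0.119), as expected. Going down over it.

Request:
{"op": "move_arm", "data": {"deltas": [{"linear": [0.72,-0.54,0],"turn": [0,0,0],"claw": 0.55},{"linear": [0.72,-0.54,0],"turn": [0,0,0],"claw": 0.55},{"linear": [0,0,0.7],"turn": [0,0,0],"claw": 0.55},{"linear": [0,0,0.7],"turn": [0,0,0],"claw": 0.55},{"linear": [0,0,0.7],"turn": [0,0,0],"claw": 0.55},{"linear": [0,0,0.6],"turn": [0,0,0],"claw": 0.55},{"linear": [0,0,0.6],"turn": [0,0,0],"claw": 0.55},{"linear": [0,0,0.6],"turn": [0,0,0],"claw": 0.55},{"linear": [0,0,0],"turn": [0,0,0],"claw": 0.55}]}}

```text
time: 24.37
position: [0.4283, -0.1166, 0.0754]
tool_rot: [-2.381, -2.044, 0.003]
ft_force: [-0.8, -0.3, 0.1]
grip_width: 0.452
```

```bash
python3 - <<'E'
from h import *
go([.4316,-.1174,.078])
rows([brake(1.571-.0675*i,.068,np.radians(20*i/20),.078) for i in range(1,21)])
E
```

```text
pos [ 0.4283 -0.1166  0.0754] q [ 0.96  0.1  -0.77  2.11  0.08  0.97 -0.01] F [-0.8 -0.3  0.1]
units [-0.009  0.114 -0.086] z [-0.004  0.001 -1.   ] y [ 0.988 -0.151 -0.004]
[-0.0, -0.04, -0.09] [-0.05, -0.26, 1.1]
[0.0, -0.15, 0.0] [0.03, -0.25, 0.97]
[0.01, -0.16, 0.0] [0.04, -0.25, 0.97]
[0.0, -0.15, 0.0] [0.06, -0.25, 0.96]
[0.01, -0.15, 0.0] [0.08, -0.25, 0.97]
[0.0, -0.15, 0.0] [0.09, -0.25, 0.96]
[0.01, -0.16, 0.0] [0.11, -0.25, 0.96]
[0.0, -0.15, 0.0] [0.13, -0.25, 0.96]
[0.01, -0.15, 0.0] [0.14, -0.25, 0.95]
[0.0, -0.16, 0.0] [0.16, -0.25, 0.96]
[0.01, -0.15, -0.0] [0.17, -0.25, 0.95]
[0.0, -0.15, -0.0] [0.2, -0.25, 0.95]
[0.01, -0.15, -0.0] [0.21, -0.25, 0.94]
[0.0, -0.16, -0.0] [0.22, -0.25, 0.94]
[0.01, -0.15, -0.01] [0.25, -0.25, 0.94]
[0.0, -0.15, 0.0] [0.25, -0.25, 0.93]
[0.01, -0.16, 0.0] [0.28, -0.25, 0.92]
[0.0, -0.15, 0.0] [0.29, -0.25, 0.93]
[0.01, -0.15, -0.0] [0.31, -0.25, 0.91]
[0.0, -0.16, -0.0] [0.32, -0.25, 0.92]
```

Request:
{"op": "move_arm", "data": {"deltas": [{"linear": [0,-0.04,-0.09],"turn": [-0.05,-0.26,1],"claw": 0.55},{"linear": [0,-0.15,0],"turn": [0.03,-0.25,0.97],"claw": 0.55},{"linear": [0.01,-0.16,0],"turn": [0.04,-0.25,0.97],"claw": 0.55},{"linear": [0,-0.15,0],"turn": [0.06,-0.25,0.96],"claw": 0.55},{"linear": [0.01,-0.15,0],"turn": [0.08,-0.25,0.97],"claw": 0.55},{"linear": [0,-0.15,0],"turn": [0.09,-0.25,0.96],"claw": 0.55},{"linear": [0.01,-0.16,0],"turn": [0.11,-0.25,0.96],"claw": 0.55},{"linear": [0,-0.15,0],"turn": [0.13,-0.25,0.96],"claw": 0.55},{"linear": [0.01,-0.15,0],"turn": [0.14,-0.25,0.95],"claw": 0.55},{"linear": [0,-0.16,0],"turn": [0.16,-0.25,0.96],"claw": 0.55}]}}

```text
time: 25.2
position: [0.396, -0.0977, 0.0823]
tool_rot: [2.855, 1.103, -0.24]
ft_force: [2.5, -1.5, -1.1]
grip_width: 0.451
```

Request:
{"op": "move_arm", "data": {"deltas": [{"linear": [0.01,-0.15,0],"turn": [0.17,-0.25,0.95],"claw": 0.55},{"linear": [0,-0.15,0],"turn": [0.2,-0.25,0.95],"claw": 0.55},{"linear": [0.01,-0.15,0],"turn": [0.21,-0.25,0.94],"claw": 0.55},{"linear": [0,-0.16,0],"turn": [0.22,-0.25,0.94],"claw": 0.55},{"linear": [0.01,-0.15,0],"turn": [0.25,-0.25,0.94],"claw": 0.55},{"linear": [0,-0.15,0],"turn": [0.25,-0.25,0.93],"claw": 0.55},{"linear": [0.01,-0.16,0],"turn": [0.28,-0.25,0.92],"claw": 0.55},{"linear": [0,-0.15,0],"turn": [0.29,-0.25,0.93],"claw": 0.55},{"linear": [0.01,-0.15,0],"turn": [0.31,-0.25,0.91],"claw": 0.55},{"linear": [0,-0.16,0],"turn": [0.32,-0.25,0.92],"claw": 0.55}]}}

```text
time: 26.03
position: [0.378, -0.0566, 0.0814]
tool_rot: [3.078, 0.095, -0.531]
ft_force: [1.4, -2.3, 0.2]
grip_width: 0.452
```

```bash
python3 - <<'E'
from h import *
go([0,0,0]);p=np.array(ctrl.get_state()["position"])-piv;print(np.arctan2(p[1],p[0])%6.283-2.98,np.hypot(*p[:2]))
rows([brake(.2-.06*i,.067,np.radians(20),.078) for i in range(1,6)])
E
```

```text
pos [ 0.378  -0.0566  0.0814] q [ 0.72  0.25 -0.74  2.    0.19  1.3  -1.62] F [ 1.4 -2.3  0.2]
units [-10.831  -2.685   6.718] z [-0.334 -0.027 -0.942] y [ 0.062 -0.998  0.006]
0.25828029990449375 0.06481942915213353
[-0.03, -0.26, 0.13] [0.49, -0.1, 1.1]
[0.01, -0.14, -0.01] [0.29, -0.0, 0.81]
[0.0, -0.13, 0.0] [0.3, -0.0, 0.81]
[0.01, -0.13, 0.0] [0.29, -0.0, 0.81]
[-0.0, -0.14, 0.0] [0.29, -0.0, 0.81]
```

Request:
{"op": "move_arm", "data": {"deltas": [{"linear": [-0.03,-0.18,0.1],"turn": [0.4,-0.1,1],"claw": 0.55},{"linear": [0.01,-0.14,0],"turn": [0.29,0,0.81],"claw": 0.55},{"linear": [0,-0.13,0],"turn": [0.3,0,0.81],"claw": 0.55},{"linear": [0.01,-0.13,0],"turn": [0.29,0,0.81],"claw": 0.55},{"linear": [0,-0.14,0],"turn": [0.29,0,0.81],"claw": 0.55}]}}

```text
time: 26.45
position: [0.3777, -0.0358, 0.0784]
tool_rot: [-3.031, 0.387, 0.533]
ft_force: [1.4, -2.9, 0.8]
grip_width: 0.45
```

Request:
{"op": "move_arm", "data": {"deltas": [{"linear": [0,-0.08,0],"turn": [0.1,0,0.3],"claw": 0.55},{"linear": [0,-0.05,0],"turn": [0,0,0],"claw": 0.55}]}}

```text
time: 26.62
position: [0.378, -0.0318, 0.0782]
tool_rot: [-3.024, 0.416, 0.534]
ft_force: [-0.0, -3.5, 3.2]
grip_width: 0.449
```

Request:
{"op": "move_arm", "data": {"deltas": [{"linear": [0,-0.05,0],"turn": [0,0,0],"claw": 0.55}]}}

```text
time: 26.7
position: [0.378, -0.0312, 0.0781]
tool_rot: [-3.026, 0.413, 0.535]
ft_force: [-0.9, -9.3, 5.3]
grip_width: 0.452
```

Force jumped: closed stop touched. One more nudge to confirm.

Request:
{"op": "move_arm", "data": {"deltas": [{"linear": [0,-0.05,0],"turn": [0,0,0],"claw": 0.55},{"linear": [0,0,0],"turn": [0,0,0],"claw": 0.55}]}}

```text
time: 26.87
position: [0.378, -0.0311, 0.078]
tool_rot: [-3.028, 0.413, 0.537]
ft_force: [-2.0, -10.8, 5.3]
grip_width: 0.452
```

Request:
{"op": "move_arm", "data": {"deltas": [{"linear": [0,0.15,0],"turn": [0,0,0],"claw": 0.55},{"linear": [0,0.15,0],"turn": [0,0,0],"claw": 0.55},{"linear": [0,0,-0.5],"turn": [0,0,0],"claw": 0.55},{"linear": [0,0,-0.9],"turn": [0,0,0],"claw": 0.55},{"linear": [0,0,-1],"turn": [0,0,0],"claw": 0.55},{"linear": [0,0,-1],"turn": [0,0,0],"claw": 0.55},{"linear": [0,0,-1],"turn": [0,0,0],"claw": 0.55},{"linear": [0,1,0],"turn": [0,0,0],"claw": 0.55},{"linear": [0,1,0],"turn": [0,0,0],"claw": 0.55},{"linear": [0,1,0],"turn": [0,0,0],"claw": 0.55},{"linear": [0,1,0],"turn": [0,0,0],"claw": 0.55},{"linear": [0,1,0],"turn": [0,0,0],"claw": 0.55},{"linear": [0,1,0],"turn": [0,0,0],"claw": 0.55},{"linear": [0,0,0],"turn": [0,0,0],"claw": 0.55}]}}

```text
time: 28.03
position: [0.3688, -0.2271, 0.2013]
tool_rot: [-3.02, 0.426, 0.538]
ft_force: [-0.3, -0.5, 0.3]
grip_width: 0.449
```

```bash
python3 al.py; python3 - <<'E'
from h import *
go([0,0,0]);e=grab("side");d=grab("top")
for q,roi,z in((e,(195,195,50,50),.066),(d,(235,225,50,40),.079)):
    r=seg(q["image"],q,roi,(0,170,60),(6,255,255),z)
    if r: print(r[0],np.arctan2(*(r[0]-piv[:2])[::-1])%6.283-2.98)
o=np.zeros((600,800,3),np.uint8);o[:540,:400]=crop(d,205,130,100,135,4);o[:500,400:]=crop(e,195,165,100*1,125,4)
cv2.imwrite("pics/f9.png",o)
cv2.imwrite("pics/ff.png",e["image"][:,:,::-1])
E
```

```text
top [0.539, 0.021] mark [0.6204 0.004 ] -0.206 ptr [ 0.6462 -0.002 ] -0.211 diff 0.005 len 0.019 0.036
top [0.539, 0.026] mark [0.6204 0.004 ] -0.264 ptr [ 0.6462 -0.002 ] -0.255 diff -0.009 len 0.019 0.036
 dirs -0.234 -0.423
side [0.539, 0.021] mark [0.6207 0.0078] -0.16 ptr [0.6494 0.0008] -0.181 diff 0.021 len 0.018 0.035
side [0.539, 0.026] mark [0.6207 0.0078] -0.219 ptr [0.6494 0.0008] -0.224 diff 0.005 len 0.018 0.035
 dirs -0.093 -0.18
pos [ 0.3708 -0.2217  0.2013] q [ 0.94  0.19 -0.56  1.77  0.13  1.56 -1.5 ] F [ 0.9 -0.2  0.5]
units [-10.736  -3.784  11.085] z [-0.332  0.092 -0.939] y [-0.27  -0.963  0.001]
[ 0.37690017 -0.04500402] 0.08103579637280234
[ 0.37375128 -0.03989815] 0.011429151399675153
```

```bash
python3 - <<'E'
from h import *
e=grab("side");d=grab("top")
s0=cv2.imread("pics/side0.png")[:,:,::-1].copy();t0=cv2.imread("pics/top0.png")[:,:,::-1].copy()
for n,a,b,q,roi,z in(("side",s0,e["image"],e,(195,195,30,40),.066),("top",t0,d["image"],d,(248,232,25,20),.079)):
    for im in(a,b):
        r=seg(im,q,roi,(0,150,40),(6,255,255),z);print(n,r[0].round(4),(np.arctan2(*(r[0]-piv[:2])[::-1])%6.283-2.98).round(3),round(r[4],1))
    m=(np.abs(a.astype(int)-b).max(2)>45).astype(np.uint8)
    _,_,st,c=cv2.connectedComponentsWithStats(m)
    print(n,"changed",[x.tolist() for x in st[1:] if x[4]>15])
# bottle nozzle, tray
h=seg(d["image"],d,(325,205,40,40),(5,180,120),(14,255,255),.105);print("nozzle",h and (h[0],h[4]))
h=seg(e["image"],e,(195,280,60,50),(5,180,120),(14,255,255),.1);print("nozzle side",h and (h[0],h[4]))
E
```

```text
side [ 0.3716 -0.0361] -0.037 41.5
side [ 0.377  -0.0412] 0.024 3.9
side changed [[6, 0, 165, 148, 7344], [53, 0, 23, 7, 108], [163, 34, 77, 39, 1198], [173, 66, 107, 184, 8575], [235, 70, 5, 11, 44], [255, 70, 9, 7, 38], [255, 77, 14, 16, 128], [265, 77, 8, 6, 27], [234, 83, 7, 4, 17], [0, 101, 32, 50, 321], [76, 130, 8, 19, 60], [88, 155, 9, 31, 61], [30, 169, 19, 34, 175], [266, 174, 9, 5, 40], [267, 176, 59, 42, 755], [0, 208, 78, 176, 6297], [242, 211, 13, 11, 73], [257, 214, 24, 20, 270], [301, 222, 23, 6, 40], [274, 225, 18, 33, 447], [115, 231, 171, 101, 5592], [71, 241, 12, 10, 66], [75, 253, 50, 74, 2164], [89, 312, 48, 72, 2528]]
top [ 0.374  -0.0402] 0.016 34.5
top [ 0.374  -0.0401] 0.014 34.0
top changed [[207, 135, 90, 90, 2054], [243, 156, 231, 228, 20926], [279, 171, 17, 18, 207], [236, 182, 10, 14, 49], [466, 304, 46, 50, 1582], [346, 325, 7, 9, 25], [222, 343, 9, 8, 35], [213, 371, 9, 13, 34], [244, 380, 11, 4, 26]]
nozzle (array([ 0.4859222 , -0.26841908]), 10.421875)
nozzle side (array([ 0.40767174, -0.34932955]), 23.71875)
```

```bash
python3 -c "
from bench import ctrl
print(ctrl.close_job())"
```

```text
the job is handed in; nothing more can be done
None
```

The job is done and handed in at about 29 s of the 72 s allowed. The glue bottle stands upright in the free half of the blue tray, and the model is turned to the pointer and locked.

- **Brake:** I swung the handle open until it stopped, and later closed again until it stopped. The knob would not move further at about 10 N either time. In the top view the knob ended within 0.002 rad of where it started. The last side view was no use for this because the gripper hid most of the knob.
- **Turning:** I turned the model clockwise by pushing only its bow-left upright. It did not move when the brake closed.
- **Alignment:** The two cameras disagree slightly on how well the red mark meets the pointer. The top view gives about 0.005 rad (0.5 mm at the mark). The side view gives 0.005 to 0.02 rad (up to about 1.8 mm), still needing a little more clockwise turn. I left it there.
- **Bottle:** A picture after release showed it upright and the jar untouched. At the end the side camera again found its nozzle over the free half. The top-camera search gave a spot outside the tray; I took that as a false match because the arm covers the tray there.
- **Other things on the bench:** I saw no sign that anything else moved. I could not inspect it by eye because the 12-picture limit was reached before the last view. The image comparison with the start was partly blocked by the arm and its shadow.

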